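Tap the talking buzzers in story order

TASK

Play the three-part listening story on the talking buzzers: with a light fingertip touch, press the cap of the yellow star buzzer down until it stays down, then the blue cloud, then the green mountain, in that order. Do not press the red moon, do not pick up or shove any buzzer, and leave the tiles, pawns and crayon pot where they are.

Things in the scene. Friction and masses are not known exactly. Their poses are not given: they have to be found in the camera images.
- buzzer_star: Talking buzzer, loose on the table: a round grey puck 66 mm across and 30 mm tall, 0.3 kg or so, with a round yellow cap 52 mm across on top that bears a dark blue six-rayed star. Origin: centre of the underside, on the table; z up.
- top_star (a point): Centre of the flat top of the yellow star cap, 50 mm above the table when the cap is fully up; it goes down with the cap.
- key_star (a joint): How far the yellow star cap is pushed down, in m: 0 up (it may start up to 1.5 mm down), 0.009 fully down. It slides straight down against a steady 2.5 to 3 N and stays where it is left, with no spring back; the cap on it is also cushioned and gives 1 mm per 1.5 N, up to 8 mm, springing out again when let go, so a 5 N push at the bottom is plenty; past half way (0.0045) it counts as pressed.
- buzzer_cloud: Talking buzzer, loose on the table: a round grey puck 66 mm across and 30 mm tall, 0.3 kg or so, with a round blue cap 52 mm across on top that bears a white cloud. Origin: centre of the underside, on the table; z up.
- top_cloud (a point): Centre of the flat top of the blue cloud cap, 50 mm above the table when the cap is fully up; it goes down with the cap.
- key_cloud (a joint): How far the blue cloud cap is pushed down, in m: 0 up (it may start up to 1.5 mm down), 0.009 fully down. It slides straight down against a steady 2.5 to 3 N and stays where it is left, with no spring back; the cap on it is also cushioned and gives 1 mm per 1.5 N, up to 8 mm, springing out again when let go, so a 5 N push at the bottom is plenty; past half way (0.0045) it counts as pressed.
- buzzer_mountain: Talking buzzer, loose on the table: a round grey puck 66 mm across and 30 mm tall, 0.3 kg or so, with a round green cap 52 mm across on top that bears a white triangle, the mountain. Origin: centre of the underside, on the table; z up.
- top_mountain (a point): Centre of the flat top of the green mountain cap, 50 mm above the table when the cap is fully up; it goes down with the cap.
- key_mountain (a joint): How far the green mountain cap is pushed down, in m: 0 up (it may start up to 1.5 mm down), 0.009 fully down. It slides straight down against a steady 2.5 to 3 N and stays where it is left, with no spring back; the cap on it is also cushioned and gives 1 mm per 1.5 N, up to 8 mm, springing out again when let go, so a 5 N push at the bottom is plenty; past half way (0.0045) it counts as pressed.
- buzzer_moon: Talking buzzer, loose on the table: a round grey puck 66 mm across and 30 mm tall, 0.3 kg or so, with a round red cap 52 mm across on top that bears a white crescent moon. Origin: centre of the underside, on the table; z up.
- top_moon (a point): Centre of the flat top of the red moon cap, 50 mm above the table when the cap is fully up; it goes down with the cap.
- key_moon (a joint): How far the red moon cap is pushed down, in m: 0 up (it may start up to 1.5 mm down), 0.009 fully down. It slides straight down against a steady 2.5 to 3 N and stays where it is left, with no spring back; the cap on it is also cushioned and gives 1 mm per 1.5 N, up to 8 mm, springing out again when let go, so a 5 N push at the bottom is plenty; past half way (0.0045) it counts as pressed.
- tile_1: Loose wooden picture tile 45 x 45 x 14 mm with a dark animal shape, lying between the buzzers; a bystander. Origin: centre of its underside.
- tile_2: Loose wooden picture tile 45 x 45 x 14 mm with a dark animal shape, lying between the buzzers; a bystander. Origin: centre of its underside.
- tile_3: Loose wooden picture tile 45 x 45 x 14 mm with a dark animal shape, lying between the buzzers; a bystander. Origin: centre of its underside.
- pawn_teal: Loose teal game pawn 30 mm across and 56 mm tall, standing behind the buzzers; a bystander. Origin: centre of its underside.
- pawn_orange: Loose orange game pawn 30 mm across and 56 mm tall, standing behind the buzzers; a bystander. Origin: centre of its underside.
- crayon_pot: Loose teal pot 72 mm across and 70 mm tall with crayons standing up to 100 mm, behind the buzzers; a bystander. Origin: centre of its underside.
Not all that is in view belongs to the job. What is shaped like the buzzer_moon but orange is not meant. Leave any purple look-alike of the buzzer_star alone.

How it is judged (in metres and radians):
On the way, in this order (a step that is already met when the one before it is completed fails the run):
1. the yellow star cap is pressed past half way (4.5 mm) (value of joint key_star above 0.0045 m), for 0.1 s.
2. the blue cloud cap is pressed past half way (4.5 mm) (value of joint key_cloud above 0.0045 m), for 0.1 s.
3. the green mountain cap is pressed past half way (4.5 mm) (value of joint key_mountain above 0.0045 m), for 0.1 s.
At the end, for the whole second after the job is handed in: The star, cloud and mountain caps are down by more than 4.5 mm and the moon cap by less than 3 mm; every buzzer stands upright and still (tilt below 0.1 rad) within 25 mm of its starting place, and the tiles, pawns and crayon pot are upright within 30 mm of theirs (value of joint each of key_star, key_cloud, key_mountain above 0.0045 m and value of joint key_moon below 0.003 m and distance of each of buzzer_star, buzzer_cloud, buzzer_mountain, buzzer_moon from where it was at the start of the episode below 0.025 m and angle between each of buzzer_star, buzzer_cloud, buzzer_mountain, buzzer_moon's own z axis and vertical below 0.1 rad and linear speed of each of buzzer_star, buzzer_cloud, buzzer_mountain, buzzer_moon below 0.02 m/s and distance of each of tile_1, tile_2, tile_3, pawn_teal, pawn_orange, crayon_pot from where it was at the start of the episode below 0.03 m and angle between each of tile_1, tile_2, tile_3, pawn_teal, pawn_orange, crayon_pot's own z axis and vertical below 0.15 rad); the robot touches nothing.
It fails at once if a cap is pushed down more than 3 mm out of turn: the cloud before the star is pressed, or the mountain before the cloud is pressed ((value of joint key_cloud above 0.003 m and value of joint key_star below 0.0045 m) or (value of joint key_mountain above 0.003 m and value of joint key_cloud below 0.0045 m)).
It fails at once if the red moon cap is pushed down more than 3 mm (value of joint key_moon above 0.003 m).
It fails at once if a buzzer is shoved 25 mm or more from its place, lifted 8 mm or more or tipped by more than 0.15 rad (distance of any of buzzer_star, buzzer_cloud, buzzer_mountain, buzzer_moon from where it was at the start of the episode above 0.025 m or height (world z) of any of buzzer_star, buzzer_cloud, buzzer_mountain, buzzer_moon above 0.008 m or angle between any of buzzer_star, buzzer_cloud, buzzer_mountain, buzzer_moon's own z axis and vertical above 0.15 rad).
It fails at once if a buzzer is pressed hard, with more than 20 N from the fingers (contact force between the fingers and buzzer_star above 20 N or contact force between the fingers and buzzer_cloud above 20 N or contact force between the fingers and buzzer_mountain above 20 N or contact force between the fingers and buzzer_moon above 20 N).
It fails at once if a tile, pawn or the crayon pot is moved 30 mm or more, or lifted 10 mm or more (distance of any of tile_1, tile_2, tile_3, pawn_teal, pawn_orange, crayon_pot from where it was at the start of the episode above 0.03 m or height (world z) of any of tile_1, tile_2, tile_3, pawn_teal, pawn_orange, crayon_pot above 0.01 m).
It also fails if it takes over 48 s, if anything falls off the work surface, if the arm or the gripper's body presses on something with over 40 N, if the wrist force passes 120 N, or if a joint passes its speed limit or range.

ROBOT

A 6-joint arm with a two-finger parallel gripper is mounted at the origin on the work surface. World frame = base frame: x ahead of the robot, y to its left, z up, the work surface at z = 0. Lengths are in mm, angles in rad, forces in N, time in s.
With the tool pointing down it reaches from about 350 to 775 mm from the base axis. Payload 7.3 kg.
Tool frame: the origin (TCP) lies on the centre line of the jaws, within the pads' length; the fingertips stand 17 mm ahead of it and the grasp point (between the pads) lies 2 mm behind it; z points along the fingers, y is the line along which they close (so a half turn about z gives the same grasp; the last joint's range is limited). The gripper opens to 92 mm and grips with 3 to 60 N. Pads are 19 mm wide; open, the fingers measure 130 mm over their backs; the gripper's body (75 mm by 190 mm) begins 47 mm behind the grasp point.
Start: joints at [1.176, 0.342, 1.524, -0, 1.275, -0.146], TCP at [129.261, 508.86, 210.741] pointing down, gripper open.
Joint ranges: [-2.53, 2.53], [-0.77, 2.02], [0.04, 2.7], [-1, 4.14], [0.28, 2.66], [-3.11, 3.11]. Speed limits (rad/s): [2.57, 2.57, 3.14, 3.14, 3.14, 3.14].

INTERFACE

Orientations are given as [roll, pitch, yaw] about the fixed x, y, z axes, in that order (R = Rz(yaw) Ry(pitch) Rx(roll)).
In Python, from plant import bot gives the robot as it stands. The module is installed in compiled form; this text tells all that it offers.
- The arm moves only by the shell command python3 -m pendant 'ROWS'. ROWS is JSON, a list of rows, each a list of 3 entries, a list of its own where there are three numbers: the shift along the world's x, y, z as a fraction of full scale, then the turn, a rotation vector about the world's x, y, z as a fraction of full scale, then the opening, from -1 (shut) to 1 (fully open), so that 0 is half open. In form: [[[tx, ty, tz], [rx, ry, rz], claw], ...]. A call has exactly 10 rows; each row shifts and turns the commanded pose from where the row before left it; what a row does not reach is not made up. Full scale, the value 1, is 30 mm for a shift and 0.12 rad for a turn. A row lasts 1/12 s, in which the tool goes at most 41.7 mm and 7.16 degrees, less where a joint would pass 70% of its speed; a pose out of reach is approached as far as the arm can. A call with a number of a shift or a turn outside -1 to 1 is refused whole. A call with a gripper value outside its range is refused whole. The fingers move at their own pace and stop on an object; the grip force is fixed at half the most. Time passes only in rows, so rows that do not move let the fingers close, or fill a call up. It gives the time, the measured TCP pose, the force, the opening and the grip force at its end, in the units of the state.
- bot.get_obs(): the state, without advancing time (a new reading comes with each control period).
- bot.capture(name): name is "side" or "top"; returns the picture (420x560x3 uint8, blue, green, red); there is no depth.
- bot.camera_params(name): a dict with "fovy" (degrees; the focal length in pixels is half the picture's height over the tangent of half this angle, whatever the lens; pixels are square), "cx", "cy" (the principal point, pixels), "camera_from_world" (4x4, takes a point from world to camera coordinates). Camera axes: x right, y down, z forward; pixel columns grow to the right and rows downward; lengths in mm; the calibration is good to about 2 mm. A picture is of the moment at which its call begins. camera_params takes no time and is no camera call.
- bot.close_job(): hands the job in; it is judged then, once.
The state is a dict: "time": time; "joint_positions": joint angles; "dq": joint speeds; "tau": joint torques, N m; "tool_pos": TCP position; "tcp_rot": TCP orientation; "contact_force": force on the tool from outside, world axes, zero at the start; "moment": the same for the moment, N m; "grip_width": finger opening in mm; "finger_force": force on a finger pad.
Only numpy, scipy, OpenCV 4.12 (cv2) and the standard library are available. Lean on these libraries where they do the work, as an engineer would, in place of code of your own. Each camera call takes 0.05 s, during which the arm holds its last target. There are 200 camera calls.

## Working session

There is one attempt and no reset: what is moved stays moved. The work goes in short steps, Python scripts to look and compute and a shell command to move; the robot and the scene stay as the last step left them, time stands still between calls to the robot, and variables do not carry over. Pictures are saved under pics/ and viewed, at most 10 in all, crops included, and the job is handed in when it is done.

```bash
mkdir -p pics; python3 - <<'E'
from plant import bot
import cv2
for n in("top","side"):
    cv2.imwrite(f"pics/{n}0.png",bot.capture(n)); p=bot.camera_params(n); print(n,p)
print(bot.get_obs())
E
```

```text
top {'fovy': 48.69823930039141, 'cx': 274.642517724113, 'cy': 207.42311833974208, 'camera_from_world': array([[-2.46352769e-02, -9.99692945e-01, -2.66815520e-03,
         2.60487352e+01],
       [-9.94983227e-01,  2.47779062e-02, -9.69248884e-02,
         5.63660054e+02],
       [ 9.69612385e-02,  2.66998207e-04, -9.95288123e-01,
         1.00574437e+03],
       [ 0.00000000e+00,  0.00000000e+00,  0.00000000e+00,
         1.00000000e+00]])}
side {'fovy': 46.039593692801446, 'cx': 289.77942442297024, 'cy': 207.96862741257647, 'camera_from_world': array([[ 9.99987744e-01, -4.90982064e-03, -6.36719335e-04,
        -5.28613691e+02],
       [-4.05728932e-03, -7.38983058e-01, -6.73711791e-01,
         3.66911791e+01],
       [ 2.83727926e-03,  6.73706118e-01, -7.38993922e-01,
         1.08530250e+03],
       [ 0.00000000e+00,  0.00000000e+00,  0.00000000e+00,
         1.00000000e+00]])}
{'time': 0.1, 'joint_positions': array([ 1.17601385e+00,  3.42625645e-01,  1.52488324e+00,  1.31284213e-05,
        1.27540395e+00, -1.45982901e-01]), 'dq': array([-0.00146246, -0.0015085 , -0.00369323,  0.00010253, -0.00139449,
        0.00052198]), 'tau': array([ 6.69792971e-04, -4.32007492e+01, -2.44694495e+01,  7.17927050e-02,
        5.25894540e-02, -5.30792715e-05]), 'tool_pos': array([129.09924135, 508.5007547 , 210.14204775]), 'tcp_rot': array([-3.14028833e+00, -2.04462177e-04,  2.89278912e+00]), 'contact_force': array([0.98759133, 0.44650144, 0.09763569]), 'moment': array([0.05430656, 0.01317621, 0.04835504]), 'finger_force': 0.0, 'grip_width': 91.68732059117518}
```

View pics/top0.png

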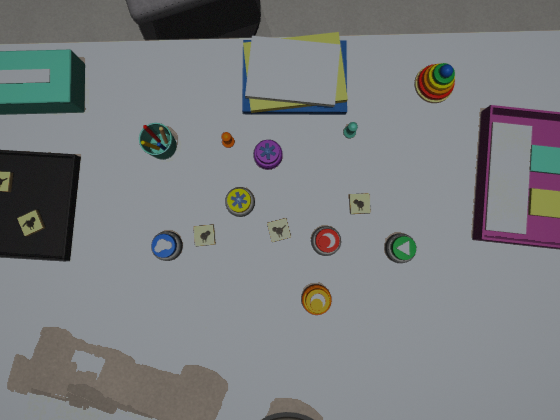

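View pics/side0.png

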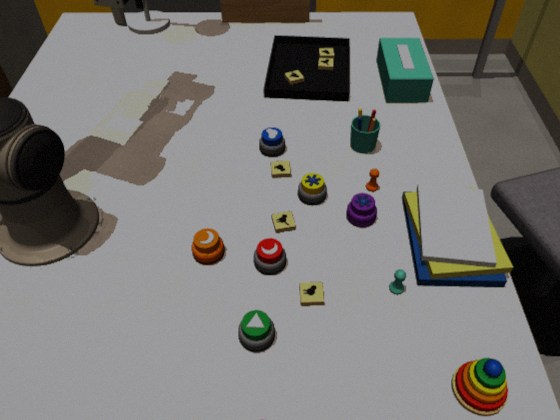

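The top view shows yellow star (239,200), blue cloud (165,245), green mountain (402,248), red moon (326,240), with the purple and orange decoys at (268,154) and (317,299). The side view shows star (313,184), cloud (272,139), mountain (257,325), moon (269,251). Next I measure the three caps and the moon in both views.

```bash
cat > m.py <<'E'
import cv2,numpy as np
from plant import bot
seeds={"star":((239,200),(313,184),(20,38)),"cloud":((165,245),(272,139),(100,125)),"mountain":((402,248),(257,325),(50,80)),"moon":((326,240),(269,251),(-8,8))}
def cap(im,s,h):
    hsv=cv2.cvtColor(im,cv2.COLOR_BGR2HSV).astype(int); H=hsv[...,0]
    if h[0]<0: H=np.where(H>90,H-180,H)
    m=((H>=h[0])&(H<=h[1])&(hsv[...,1]>110)&(hsv[...,2]>60)).astype(np.uint8)
    w=np.zeros_like(m); cv2.circle(w,s,24,1,-1); m&=w
    n,l,st,c=cv2.connectedComponentsWithStats(m); k=1+np.argmax(st[1:,4])
    pts=cv2.findNonZero((l==k).astype(np.uint8)); hull=cv2.convexHull(pts)
    M=cv2.moments(hull); x,y,w_,h_=cv2.boundingRect(pts)
    return np.array([M["m10"]/M["m00"],M["m01"]/M["m00"]]),(x,y,w_,h_)
def ray(n,uv):
    p=bot.camera_params(n); f=210/np.tan(np.radians(p["fovy"]/2)); T=p["camera_from_world"]; R=T[:3,:3]
    d=R.T@np.array([(uv[0]-p["cx"])/f,(uv[1]-p["cy"])/f,1]); return -R.T@T[:3,3],d/np.linalg.norm(d)
def onplane(n,uv,z):
    o,d=ray(n,uv); return o+d*(z-o[2])/d[2]
def tri(a,b):
    (o1,d1),(o2,d2)=ray("top",a),ray("side",b)
    s=np.linalg.lstsq(np.c_[d1,-d2],o2-o1,rcond=None)[0]; p,q=o1+s[0]*d1,o2+s[1]*d2
    return (p+q)/2,np.linalg.norm(p-q)
if __name__=="__main__":
    t,s=bot.capture("top"),bot.capture("side")
    for k,(a,b,h) in seeds.items():
        A,ba=cap(t,a,h);B,bb=cap(s,b,h); P,e=tri(A,B)
        print(k,A.round(1),ba,B.round(1),bb,"tri",P.round(1),"err",e.round(1),"top47",onplane("top",A,47).round(1),"side46",onplane("side",B,46).round(1))
    print(bot.get_obs()["tool_pos"])
E
python3 m.py
```

```text
star [238.6 199.9] (227, 188, 24, 25) [312.  182.9] (301, 173, 23, 21) tri [580.8  91.4  35.3] err 2.5 top47 [580.7  90.6  47. ] side46 [578.8  80.4  46. ]
cloud [163.2 245.4] (152, 234, 24, 24) [271.4 134. ] (262, 128, 20, 13) tri [485.  256.7  42.9] err 1.3 top47 [485.6 255.8  47. ] side46 [484.5 252.8  46. ]
mountain [404.  247.6] (393, 236, 23, 24) [255.1 322.8] (241, 310, 29, 26) tri [ 466.9 -266.9   42.5] err 1.9 top47 [ 467.9 -265.6   47. ] side46 [ 466.2 -268.9   46. ]
moon [327.2 240.2] (316, 229, 24, 24) [269.1 248.3] (257, 238, 26, 21) tri [ 487.4 -100.7   42.6] err 1.3 top47 [ 487.9 -100.2   47. ] side46 [ 487.  -103.4   46. ]
[129.14019834 508.61881002 210.3126458 ]
```

```bash
python3 -m pendant '[[[0.75,-0.7,0],[0,0,0],-1],[[0.75,-0.7,0],[0,0,0],-1],[[0.75,-0.7,0],[0,0,0],-1],[[0.75,-0.7,0],[0,0,0],-1],[[0.75,-0.7,0],[0,0,0],-1],[[0.75,-0.7,0],[0,0,0],-1],[[0.75,-0.7,0],[0,0,0],-1],[[0.75,-0.7,0],[0,0,0],-1],[[0.75,-0.7,0],[0,0,0],-1],[[0.75,-0.7,0],[0,0,0],-1]]'
python3 - <<'E'
import cv2,numpy as np
a=cv2.imread("pics/top0.png")[170:230,205:275];b=cv2.imread("pics/side0.png")[155:215,278:348]
cv2.imwrite("pics/crop.png",cv2.resize(np.hstack([a,b]),None,fx=5,fy=5,interpolation=cv2.INTER_NEAREST))
E
```

```text
time: 1.03
tool_pos: [355.1, 297.6, 210.7]
tcp_rot: [3.141, -0.0, 2.893]
contact_force: [-0.1, 0.6, -0.3]
grip_width: 29.6
finger_force: 0.0
```

View pics/crop.png

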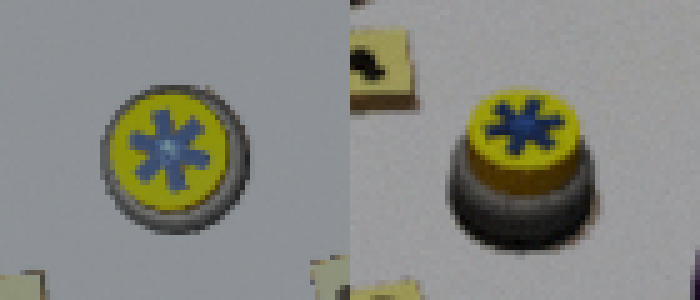

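The crop shows the star cap's top centred at about (238.8,200) in the top view and (312.6,180) in the side view. The side blob included the shaded flank, so the top-view position of about (580,90) holds.

```bash
python3 -m pendant '[[[0.75,-0.7,0],[0,0,0],-1],[[0.75,-0.7,0],[0,0,0],-1],[[0.75,-0.7,0],[0,0,0],-1],[[0.75,-0.7,0],[0,0,0],-1],[[0.75,-0.7,0],[0,0,0],-1],[[0.75,-0.7,0],[0,0,0],-1],[[0.75,-0.7,0],[0,0,0],-1],[[0.75,-0.7,0],[0,0,0],-1],[[0.75,-0.65,0],[0,0,0],-1],[[0.75,-0.65,0],[0,0,0],-1]]'
python3 -m pendant '[[[0,0,-0.5],[0,0,0],-1],[[0,0,-0.5],[0,0,0],-1],[[0,0,-0.5],[0,0,0],-1],[[0,0,-0.5],[0,0,0],-1],[[0,0,-0.5],[0,0,0],-1],[[0,0,-0.5],[0,0,0],-1],[[0,0,-0.5],[0,0,0],-1],[[0,0,-0.5],[0,0,0],-1],[[0,0,0],[0,0,0],-1],[[0,0,0],[0,0,0],-1]]'
python3 -c "
from plant import bot;import cv2
cv2.imwrite('pics/s1.png',cv2.resize(bot.capture('side')[60:270,190:470],None,fx=2.5,fy=2.5))"
```

```text
time: 1.87
tool_pos: [580.1, 90.6, 210.5]
tcp_rot: [3.142, -0.0, 2.893]
contact_force: [-0.5, -0.4, 0.5]
grip_width: 0.1
finger_force: 0.0
time: 2.7
tool_pos: [578.7, 91.8, 90.1]
tcp_rot: [-3.141, -0.002, 2.893]
contact_force: [0.7, -0.6, 0.6]
grip_width: 0.5
finger_force: 0.0
```

View pics/s1.png

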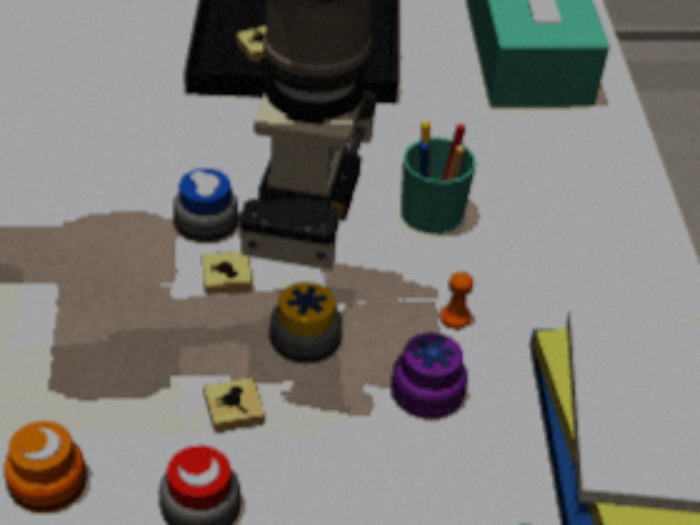

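The gripper hovers over the yellow star: its body end at about (306,162) in full-frame pixels is where the kinematics predict, and it hides the fingers. I descend slowly.

```bash
python3 -m pendant '[[[0,0,-0.1],[0,0,0],-1],[[0,0,-0.1],[0,0,0],-1],[[0,0,-0.1],[0,0,0],-1],[[0,0,-0.1],[0,0,0],-1],[[0,0,-0.1],[0,0,0],-1],[[0,0,-0.1],[0,0,0],-1],[[0,0,-0.1],[0,0,0],-1],[[0,0,-0.1],[0,0,0],-1],[[0,0,0],[0,0,0],-1],[[0,0,0],[0,0,0],-1]]'
python3 -m pendant '[[[0,0,-0.05],[0,0,0],-1],[[0,0,-0.05],[0,0,0],-1],[[0,0,-0.05],[0,0,0],-1],[[0,0,-0.05],[0,0,0],-1],[[0,0,0],[0,0,0],-1],[[0,0,0],[0,0,0],-1],[[0,0,0],[0,0,0],-1],[[0,0,0],[0,0,0],-1],[[0,0,0],[0,0,0],-1],[[0,0,0],[0,0,0],-1]]'
```

```text
time: 3.58
tool_pos: [579.1, 91.9, 66.5]
tcp_rot: [-3.142, -0.0, 2.893]
contact_force: [0.5, 0.2, 0.4]
grip_width: 0.4
finger_force: 0.0
time: 4.42
tool_pos: [579.3, 91.9, 60.8]
tcp_rot: [3.141, 0.0, 2.893]
contact_force: [-0.8, 0.5, -0.2]
grip_width: 0.6
finger_force: 0.0
```

```bash
python3 -m pendant '[[[0,0,-0.05],[0,0,0],-1],[[0,0,-0.05],[0,0,0],-1],[[0,0,0],[0,0,0],-1],[[0,0,0],[0,0,0],-1],[[0,0,0],[0,0,0],-1],[[0,0,0],[0,0,0],-1],[[0,0,0],[0,0,0],-1],[[0,0,0],[0,0,0],-1],[[0,0,0],[0,0,0],-1],[[0,0,0],[0,0,0],-1]]'
python3 -c "
from plant import bot;import cv2,numpy as np
a=bot.capture('side')[100:230,260:360];b=bot.capture('top')[130:260,180:280];print(bot.get_obs())
cv2.imwrite('pics/s2.png',cv2.resize(np.hstack([a,b]),None,fx=4,fy=4))"
```

```text
time: 5.25
tool_pos: [579.3, 91.9, 57.8]
tcp_rot: [3.141, 0.0, 2.893]
contact_force: [-0.0, 0.6, 0.4]
grip_width: 0.3
finger_force: 0.0
{'time': 5.35, 'joint_positions': array([ 2.65885190e-02,  6.07947382e-01,  1.54160096e+00,  1.12373827e-04,
        9.91930796e-01, -1.29545196e+00]), 'dq': array([ 0.00054351, -0.00057269, -0.00057759, -0.00027178, -0.00033529,
        0.00118079]), 'tau': array([ 3.47482001e-04, -5.21811640e+01, -2.03937525e+01, -1.09029116e-02,
        8.86227144e-02,  1.11153770e-05]), 'tool_pos': array([579.27971972,  91.86427069,  57.75843639]), 'tcp_rot': array([3.14147126e+00, 8.36581366e-05, 2.89277533e+00]), 'contact_force': array([ 0.54624516,  0.42926743, -0.10525839]), 'moment': array([ 0.0068897 , -0.03963863,  0.02369254]), 'finger_force': 0.0, 'grip_width': 0.06060701000621798}
```

View pics/s2.png

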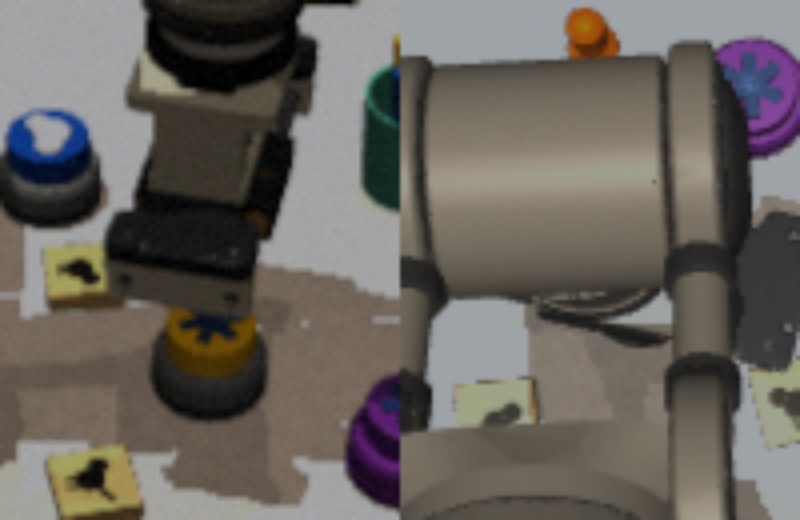

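The side view shows the star pattern still uncovered at about (313,181), and the gripper's near edge at v of about 169-177 against a predicted 187-193. With zero contact force as well, I check the gripper's real position before pressing further.

```bash
python3 -c "
from plant import bot;import cv2,numpy as np
a=bot.capture('top')[100:300,180:380]; s=bot.capture('side')[100:200,260:360]
cv2.imwrite('pics/s3.png',np.hstack([cv2.resize(a,(400,400)),cv2.convertScaleAbs(cv2.resize(s,(400,400),interpolation=cv2.INTER_CUBIC),alpha=1.8,beta=20)]))"
```

```text
(no output)
```

View pics/s3.png

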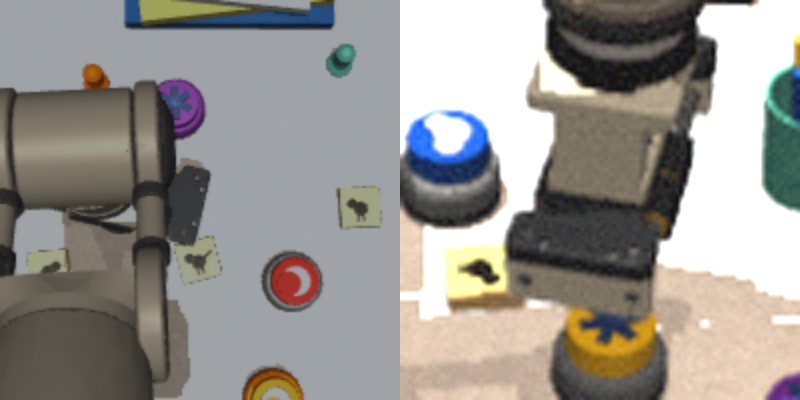

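```bash
python3 -c "
from m import *
for a,b,c in (((285,187.5),(323.7,166.2),(323.7,178)),((275,221.5),(287.5,160),(288.7,170.7))):
    P,e=tri(a,b);print('upper edge',P,e); P,e=tri(a,c);print('lower edge',P,e)
o,d=ray('top',(285,187.5))
"
```

```text
upper edge [590.47026861  -8.54657333 178.70236098] 6.760101037545783
lower edge [593.35416156  -9.29143072 148.11724931] 3.9680743483637237
upper edge [523.54005254  12.0748714  176.85285797] 1.617463446475648
lower edge [525.63740101  12.09268692 148.18487243] 1.9775251661915394
```

Triangulation puts the body's end edge at the predicted x and y, but its lower edge at z of about 149 mm instead of 107. The fingertips are therefore higher than the readout implies and have not touched yet. I keep descending in small steps, guarded by force.

```bash
python3 -m pendant '[[[0,0,-0.05],[0,0,0],-1],[[0,0,-0.05],[0,0,0],-1],[[0,0,-0.05],[0,0,0],-1],[[0,0,-0.05],[0,0,0],-1],[[0,0,0],[0,0,0],-1],[[0,0,0],[0,0,0],-1],[[0,0,0],[0,0,0],-1],[[0,0,0],[0,0,0],-1],[[0,0,0],[0,0,0],-1],[[0,0,0],[0,0,0],-1]]'
python3 -c "
from plant import bot;import cv2,numpy as np
s=bot.capture('side')[100:220,260:360]
cv2.imwrite('pics/s4.png',cv2.convertScaleAbs(cv2.resize(s,(500,600),interpolation=cv2.INTER_CUBIC),alpha=1.8,beta=20))"
```

```text
time: 6.28
tool_pos: [579.3, 91.9, 51.8]
tcp_rot: [3.141, 0.0, 2.893]
contact_force: [0.4, -0.2, 0.4]
grip_width: 0.3
finger_force: 0.0
```

View pics/s4.png

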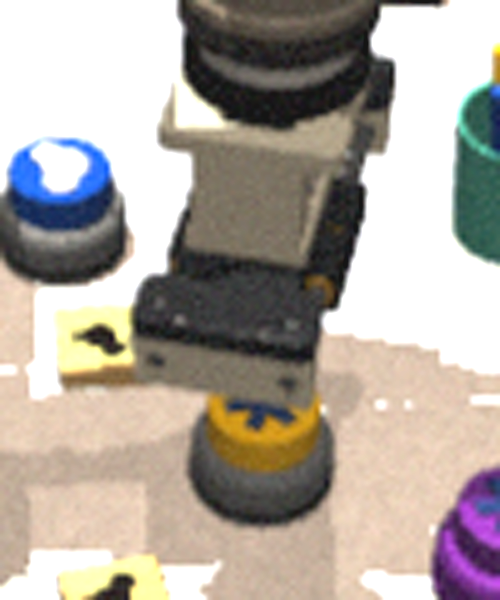

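The cap is still fully up and no finger is visible, so I go on down.

```bash
python3 -m pendant '[[[0,0,-0.05],[0,0,0],-1],[[0,0,-0.05],[0,0,0],-1],[[0,0,-0.05],[0,0,0],-1],[[0,0,-0.05],[0,0,0],-1],[[0,0,0],[0,0,0],-1],[[0,0,0],[0,0,0],-1],[[0,0,0],[0,0,0],-1],[[0,0,0],[0,0,0],-1],[[0,0,0],[0,0,0],-1],[[0,0,0],[0,0,0],-1]]'
python3 -m pendant '[[[0,0,-0.05],[0,0,0],-1],[[0,0,-0.05],[0,0,0],-1],[[0,0,-0.05],[0,0,0],-1],[[0,0,-0.05],[0,0,0],-1],[[0,0,0],[0,0,0],-1],[[0,0,0],[0,0,0],-1],[[0,0,0],[0,0,0],-1],[[0,0,0],[0,0,0],-1],[[0,0,0],[0,0,0],-1],[[0,0,0],[0,0,0],-1]]'
```

```text
time: 7.17
tool_pos: [579.3, 91.9, 45.8]
tcp_rot: [3.141, 0.0, 2.893]
contact_force: [0.5, -0.6, -0.5]
grip_width: 0.5
finger_force: 0.0
time: 8.0
tool_pos: [579.3, 91.9, 39.8]
tcp_rot: [3.141, 0.0, 2.893]
contact_force: [0.2, -0.2, 0.4]
grip_width: 0.7
finger_force: 0.0
```

```bash
python3 -m pendant '[[[0,0,-0.05],[0,0,0],-1],[[0,0,-0.05],[0,0,0],-1],[[0,0,-0.05],[0,0,0],-1],[[0,0,-0.05],[0,0,0],-1],[[0,0,0],[0,0,0],-1],[[0,0,0],[0,0,0],-1],[[0,0,0],[0,0,0],-1],[[0,0,0],[0,0,0],-1],[[0,0,0],[0,0,0],-1],[[0,0,0],[0,0,0],-1]]'
python3 -c "
from plant import bot;import cv2,numpy as np
s=bot.capture('side')[100:220,260:360];print(bot.get_obs()['contact_force'])
cv2.imwrite('pics/s5.png',cv2.convertScaleAbs(cv2.resize(s,(500,600),interpolation=cv2.INTER_CUBIC),alpha=1.8,beta=20))"
```

```text
time: 8.83
tool_pos: [579.3, 91.8, 33.8]
tcp_rot: [3.141, 0.0, 2.893]
contact_force: [-0.5, -0.4, -0.5]
grip_width: 0.3
finger_force: 0.0
[-0.18281862 -0.4705214  -0.09748369]
```

View pics/s5.png

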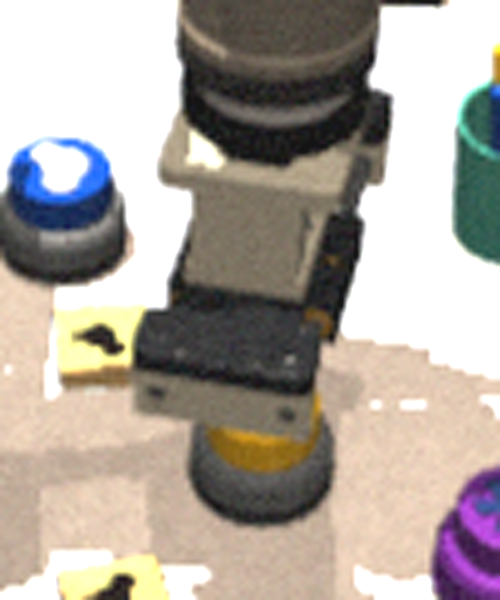

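The cap is still up. The body's lower edge is now at about 125 mm, so the tips should be at about 59 mm, roughly 9 mm above the cap.

```bash
python3 -m pendant '[[[0,0,-0.05],[0,0,0],-1],[[0,0,-0.05],[0,0,0],-1],[[0,0,-0.05],[0,0,0],-1],[[0,0,-0.05],[0,0,0],-1],[[0,0,0],[0,0,0],-1],[[0,0,0],[0,0,0],-1],[[0,0,0],[0,0,0],-1],[[0,0,0],[0,0,0],-1],[[0,0,0],[0,0,0],-1],[[0,0,0],[0,0,0],-1]]'
python3 -m pendant '[[[0,0,-0.05],[0,0,0],-1],[[0,0,-0.05],[0,0,0],-1],[[0,0,-0.05],[0,0,0],-1],[[0,0,-0.05],[0,0,0],-1],[[0,0,0],[0,0,0],-1],[[0,0,0],[0,0,0],-1],[[0,0,0],[0,0,0],-1],[[0,0,0],[0,0,0],-1],[[0,0,0],[0,0,0],-1],[[0,0,0],[0,0,0],-1]]'
```

```text
time: 9.72
tool_pos: [579.4, 91.9, 27.8]
tcp_rot: [3.141, 0.0, 2.893]
contact_force: [1.3, 0.3, 2.3]
grip_width: 0.4
finger_force: 0.9
time: 10.55
tool_pos: [579.4, 91.9, 21.9]
tcp_rot: [3.141, 0.0, 2.893]
contact_force: [2.6, -0.1, 4.9]
grip_width: 0.4
finger_force: 2.5
```

```bash
python3 -c "
from m import *
for i in range(2):
    im=bot.capture('side');o=bot.get_obs();print(o['contact_force'].round(2),o['moment'].round(3),o['finger_force'],o['tool_pos'])
b=cv2.imread('pics/side0.png')
for n,i in(('0',b),('now',im)):
    p=i[170:216,296:330].astype(int); print(n); 
    for u in (305,309,313,317,321): print(u,[''.join('Y' if (c[2]>c[0]+35) else '.' for c in i[172:212,u].astype(int))])
"
```

```text
[0.78 0.1  4.97] [ 0.014 -0.19  -0.029] 2.4766613461542875 [579.42947436  91.84883897  21.87675925]
[0.66 0.09 5.52] [ 0.037 -0.149  0.   ] 2.488418922002893 [579.42559523  91.8411031   21.84810788]
0
305 ['..YYYYYY..YYYYYYYYYY....................']
309 ['.YYY......YY.YYYYYYYYY..................']
313 ['.YY........YYYYYYYYYYY..................']
317 ['.YYYYY.......YYYYYYYYY..................']
321 ['....YYYYYYYYYYYYYYY.....................']
now
305 ['..................YYY...................']
309 ['..................YYYY..................']
313 ['...................YYY..................']
317 ['....................YY..................']
321 ['........................................']
```

A steady 5 N exceeds the 3 N sliding resistance, so the cap must be at its stop. I lift and confirm in the image.

```bash
python3 -m pendant '[[[0,0,0.1],[0,0,0],-1],[[0,0,0.2],[0,0,0],-1],[[0,0,0.5],[0,0,0],-1],[[0,0,0.7],[0,0,0],-1],[[-0.2,0.7,0.7],[0,0,0],-1],[[-0.4,0.7,0.7],[0,0,0],-1],[[-0.4,0.7,0],[0,0,0],-1],[[-0.4,0.7,0],[0,0,0],-1],[[-0.4,0.7,0],[0,0,0],-1],[[-0.4,0.7,0],[0,0,0],-1]]'
python3 -c "
from m import *
im=bot.capture('side');b=cv2.imread('pics/side0.png')
for n,i in(('0',b),('now',im)):
    print(n)
    for u in (305,309,313,317,321): print(u,[''.join('Y' if (c[2]>c[0]+35) else '.' for c in i[168:212,u].astype(int))])
cv2.imwrite('pics/s6.png',cv2.resize(im[60:270,190:470],None,fx=2.5,fy=2.5))
"
```

```text
time: 11.48
tool_pos: [511.7, 218.5, 108.6]
tcp_rot: [-3.141, -0.002, 2.893]
contact_force: [0.6, 0.3, -0.3]
grip_width: 0.5
finger_force: 0.0
0
305 ['......YYYYYY..YYYYYYYYYY....................']
309 ['.....YYY......YY.YYYYYYYYY..................']
313 ['.....YY........YYYYYYYYYYY..................']
317 ['.....YYYYY.......YYYYYYYYY..................']
321 ['........YYYYYYYYYYYYYYY.....................']
now
305 ['........YYYYYYY..YYYYYYY....................']
309 ['.......YYYY......Y..YYYYYY..................']
313 ['.......YYY........YYYYYYYY..................']
317 ['........YYYYY..YY..YYYYYYY..................']
321 ['..........YYYYYYYYYYYYY.....................']
```

View pics/s6.png

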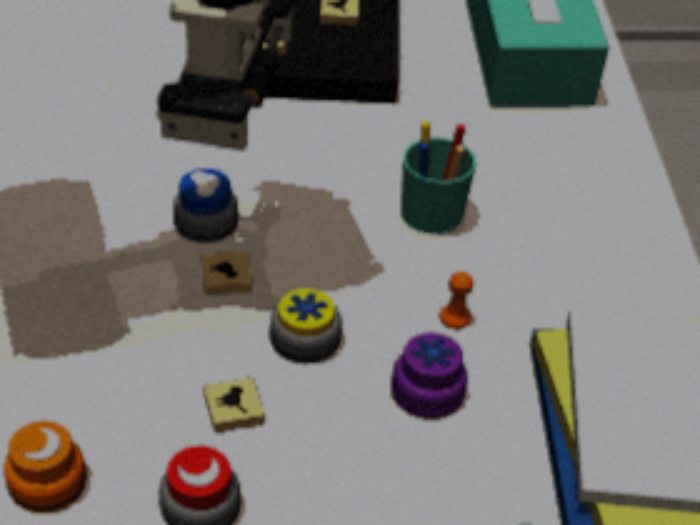

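The star cap now sits clearly lower (about 3 px, or 9 mm) and the puck has not moved. The gripper is behind the blue cloud at crop (205,190). Next, the cloud.

```bash
python3 -m pendant '[[[-0.45,0.62,0],[0,0,0],-1],[[-0.45,0.62,0],[0,0,0],-1],[[0,0,0],[0,0,0],-1],[[0,0,-0.4],[0,0,0],-1],[[0,0,-0.4],[0,0,0],-1],[[0,0,-0.4],[0,0,0],-1],[[0,0,-0.4],[0,0,0],-1],[[0,0,-0.4],[0,0,0],-1],[[0,0,-0.1],[0,0,0],-1],[[0,0,0],[0,0,0],-1]]'
python3 -m pendant '[[[0,0,-0.05],[0,0,0],-1],[[0,0,-0.05],[0,0,0],-1],[[0,0,-0.05],[0,0,0],-1],[[0,0,-0.05],[0,0,0],-1],[[0,0,-0.05],[0,0,0],-1],[[0,0,-0.05],[0,0,0],-1],[[0,0,0],[0,0,0],-1],[[0,0,0],[0,0,0],-1],[[0,0,0],[0,0,0],-1],[[0,0,0],[0,0,0],-1]]'
```

```text
time: 12.37
tool_pos: [485.5, 254.3, 44.7]
tcp_rot: [-3.14, -0.002, 2.893]
contact_force: [0.2, -0.2, 0.4]
grip_width: 0.7
finger_force: 0.0
time: 13.2
tool_pos: [486.3, 255.1, 36.8]
tcp_rot: [3.141, 0.0, 2.893]
contact_force: [0.1, -0.4, 0.5]
grip_width: 0.2
finger_force: 0.0
```

```bash
python3 -m pendant '[[[0,0,-0.05],[0,0,0],-1],[[0,0,-0.05],[0,0,0],-1],[[0,0,-0.05],[0,0,0],-1],[[0,0,-0.05],[0,0,0],-1],[[0,0,-0.05],[0,0,0],-1],[[0,0,-0.05],[0,0,0],-1],[[0,0,0],[0,0,0],-1],[[0,0,0],[0,0,0],-1],[[0,0,0],[0,0,0],-1],[[0,0,0],[0,0,0],-1]]'
python3 -m pendant '[[[0,0,-0.05],[0,0,0],-1],[[0,0,-0.05],[0,0,0],-1],[[0,0,-0.05],[0,0,0],-1],[[0,0,-0.05],[0,0,0],-1],[[0,0,0],[0,0,0],-1],[[0,0,0],[0,0,0],-1],[[0,0,0],[0,0,0],-1],[[0,0,0],[0,0,0],-1],[[0,0,0],[0,0,0],-1],[[0,0,0],[0,0,0],-1]]'
```

```text
time: 14.03
tool_pos: [486.4, 255.1, 27.8]
tcp_rot: [3.141, 0.0, 2.893]
contact_force: [-0.7, 0.0, 2.3]
grip_width: -0.0
finger_force: 0.9
time: 14.87
tool_pos: [486.4, 255.1, 21.9]
tcp_rot: [3.141, 0.0, 2.893]
contact_force: [0.8, 0.7, 4.9]
grip_width: 0.4
finger_force: 2.5
```

The force signature matches the star. I lift, verify the cloud and travel high towards the mountain.

```bash
python3 -m pendant '[[[0,0,0.1],[0,0,0],-1],[[0,0,0.2],[0,0,0],-1],[[0,0,0.5],[0,0,0],-1],[[0,0,0.7],[0,0,0],-1],[[0,0,0.8],[0,0,0],-1],[[0,0,0.8],[0,0,0],-1],[[0,-0.8,0],[0,0,0],-1],[[0,-0.8,0],[0,0,0],-1],[[0,-0.8,0],[0,0,0],-1],[[0,-0.8,0],[0,0,0],-1]]'
python3 -m pendant '[[[0,-0.9,0],[0,0,0],-1],[[0,-0.9,0],[0,0,0],-1],[[0,-0.9,0],[0,0,0],-1],[[0,-0.9,0],[0,0,0],-1],[[0,-0.9,0],[0,0,0],-1],[[0,-0.9,0],[0,0,0],-1],[[0,-0.9,0],[0,0,0],-1],[[0,-0.9,0],[0,0,0],-1],[[0,-0.9,0],[0,0,0],-1],[[0,-0.9,0],[0,0,0],-1]]'
python3 -c "
from m import *
im=bot.capture('side');b=cv2.imread('pics/side0.png');
for n,i in(('0',b),('now',im)):
    print(n)
    for u in (264,268,272,276,280): print(u,[''.join('B' if (c[0]>c[2]+40) else '.' for c in i[120:160,u].astype(int))])
t=bot.capture('top');t0=cv2.imread('pics/top0.png')
for k in('star','cloud','mountain'):
    a,_,h=seeds[k]; 
    try: print(k,cap(t0,a,h)[0],cap(t,a,h)[0])
    except Exception as e: print(k,'hidden')
"
```

```text
time: 15.7
tool_pos: [485.5, 158.1, 114.8]
tcp_rot: [-3.141, -0.001, 2.893]
contact_force: [1.0, -0.7, 0.6]
grip_width: 0.7
finger_force: 0.0
time: 16.53
tool_pos: [485.5, -112.1, 114.7]
tcp_rot: [3.141, -0.001, 2.893]
contact_force: [0.4, 1.1, 0.4]
grip_width: 0.5
finger_force: 0.0
0
264 ['..........BBBBBBBBBB....................']
268 ['..............BBBBBBB...................']
272 ['.......BBB.........BB...................']
276 ['........BBB....BBBBBB...................']
280 ['..........BBBBBBBB......................']
now
264 ['........................................']
268 ['........................................']
272 ['........................................']
276 ['........................................']
280 ['........................................']
star [238.55439412 199.899729  ] [238.82415341 200.09628723]
cloud [163.15602013 245.37204801] [164.2614534  245.36058452]
mountain hidden
```

The side view is blocked by the arm. In the top view the cloud cap shifted 1.1 px towards the image centre, which matches a 9 mm drop (1.0 px expected). On to the mountain.

```bash
python3 -m pendant '[[[-0.1,-0.86,0],[0,0,0],-1],[[-0.1,-0.86,0],[0,0,0],-1],[[-0.1,-0.86,0],[0,0,0],-1],[[-0.1,-0.86,0],[0,0,0],-1],[[-0.1,-0.86,0],[0,0,0],-1],[[-0.1,-0.84,0],[0,0,0],-1],[[0,0,0],[0,0,0],-1],[[0,0,-0.4],[0,0,0],-1],[[0,0,-0.4],[0,0,0],-1],[[0,0,0],[0,0,0],-1]]'
python3 -m pendant '[[[0,0,-0.4],[0,0,0],-1],[[0,0,-0.4],[0,0,0],-1],[[0,0,-0.4],[0,0,0],-1],[[0,0,-0.2],[0,0,0],-1],[[0,0,-0.1],[0,0,0],-1],[[0,0,-0.1],[0,0,0],-1],[[0,0,0],[0,0,0],-1],[[0,0,0],[0,0,0],-1],[[0,0,0],[0,0,0],-1],[[0,0,0],[0,0,0],-1]]'
```

```text
time: 17.47
tool_pos: [466.9, -263.1, 88.7]
tcp_rot: [3.139, -0.005, 2.893]
contact_force: [-0.9, 0.4, 0.1]
grip_width: 0.5
finger_force: 0.0
time: 18.3
tool_pos: [468.5, -265.3, 43.2]
tcp_rot: [-3.141, 0.001, 2.893]
contact_force: [-0.5, 0.8, 0.9]
grip_width: 0.5
finger_force: 0.0
```

```bash
python3 -m pendant '[[[0,0,-0.05],[0,0,0],-1],[[0,0,-0.05],[0,0,0],-1],[[0,0,-0.05],[0,0,0],-1],[[0,0,-0.05],[0,0,0],-1],[[0,0,-0.05],[0,0,0],-1],[[0,0,-0.05],[0,0,0],-1],[[0,0,-0.05],[0,0,0],-1],[[0,0,-0.05],[0,0,0],-1],[[0,0,-0.05],[0,0,0],-1],[[0,0,-0.05],[0,0,0],-1]]'
python3 -m pendant '[[[0,0,-0.05],[0,0,0],-1],[[0,0,-0.05],[0,0,0],-1],[[0,0,-0.05],[0,0,0],-1],[[0,0,-0.05],[0,0,0],-1],[[0,0,0],[0,0,0],-1],[[0,0,0],[0,0,0],-1],[[0,0,0],[0,0,0],-1],[[0,0,0],[0,0,0],-1],[[0,0,0],[0,0,0],-1],[[0,0,0],[0,0,0],-1]]'
```

```text
time: 19.13
tool_pos: [468.2, -265.1, 27.7]
tcp_rot: [3.142, 0.0, 2.893]
contact_force: [-1.4, 0.7, 2.2]
grip_width: 0.5
finger_force: 1.2
time: 19.97
tool_pos: [468.3, -265.1, 21.9]
tcp_rot: [3.142, 0.0, 2.893]
contact_force: [-1.7, 1.0, 5.7]
grip_width: 0.4
finger_force: 2.5
```

Same signature. I lift, move away and check everything.

```bash
python3 -m pendant '[[[0,0,0.1],[0,0,0],-1],[[0,0,0.2],[0,0,0],-1],[[0,0,0.5],[0,0,0],-1],[[0,0,0.7],[0,0,0],-1],[[0,0,0.8],[0,0,0],-1],[[0,0,0.8],[0,0,0],-1],[[0,-0.8,0.3],[0,0,0],-1],[[0,-0.8,0.3],[0,0,0],-1],[[0,-0.8,0],[0,0,0],-1],[[0,-0.8,0],[0,0,0],-1]]'
python3 -m pendant '[[[0,-0.5,0],[0,0,0],-1],[[0,-0.5,0],[0,0,0],-1],[[0,0,0],[0,0,0],-1],[[0,0,0],[0,0,0],-1],[[0,0,0],[0,0,0],-1],[[0,0,0],[0,0,0],-1],[[0,0,0],[0,0,0],-1],[[0,0,0],[0,0,0],-1],[[0,0,0],[0,0,0],-1],[[0,0,0],[0,0,0],-1]]'
python3 -c "
from m import *
t=bot.capture('top');s=bot.capture('side');t0=cv2.imread('pics/top0.png');s0=cv2.imread('pics/side0.png')
for k,(a,b,h) in seeds.items():
  for n,i0,i,p in(('top',t0,t,a),('side',s0,s,b)):
    try: print(k,n,cap(i0,p,h),cap(i,p,h))
    except Exception: print(k,n,'hidden')
cv2.imwrite('pics/end.png',np.hstack([t[100:320,130:430],s[100:360,220:420][:220]]))
"
```

```text
time: 20.8
tool_pos: [468.6, -362.4, 133.9]
tcp_rot: [-3.141, 0.002, 2.893]
contact_force: [0.2, 0.2, 0.4]
grip_width: 0.7
finger_force: 0.0
time: 21.63
tool_pos: [468.4, -390.9, 132.9]
tcp_rot: [3.142, 0.0, 2.893]
contact_force: [-0.3, -0.5, 0.6]
grip_width: 0.4
finger_force: 0.0
star top (array([238.55439412, 199.899729  ]), (227, 188, 24, 25)) (array([238.82415341, 200.09628723]), (227, 189, 24, 23))
star side (array([311.90968343, 182.73649907]), (301, 173, 23, 21)) (array([312.03674541, 184.47191601]), (301, 176, 23, 18))
cloud top (array([163.15602013, 245.37204801]), (152, 234, 24, 24)) (array([164.25325444, 245.37199211]), (153, 234, 24, 24))
cloud side (array([271.42307692, 133.98290598]), (262, 128, 20, 13)) (array([271.58018472, 136.95214106]), (262, 131, 21, 13))
mountain top (array([403.96040404, 247.62181818]), (393, 236, 23, 24)) (array([403.17321504, 247.8086185 ]), (392, 237, 23, 23))
mountain side hidden
moon top (array([327.22682446, 240.22682446]), (316, 229, 24, 24)) (array([327.22682446, 240.22682446]), (316, 229, 24, 24))
moon side (array([269.06956522, 248.25548654]), (257, 238, 26, 21)) (array([276.14662447, 248.81962025]), (271, 240, 12, 19))
```

View pics/end.png

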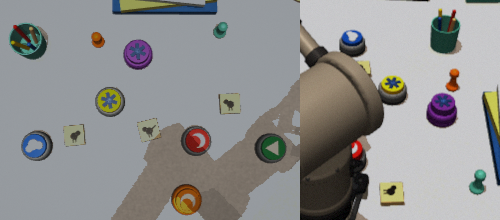

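The star and cloud caps dropped about 3 px in the side view. The mountain shifted inward in the top view with the same bottom-out force, and the moon, tiles, pawns and pot have not moved. I hand in.

```bash
python3 -c "
from plant import bot
print(bot.close_job())"
```

```text
the job is handed in; nothing more can be done
None
```

I pressed the star, cloud and mountain caps to the bottom in that order, left the moon and bystanders untouched, and handed the job in at about 22 s; the mountain's side view was blocked, so that press rests on the force reading and a small top-view shift, and no verdict came back.

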